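Restock the sprung bread well and slide its cover shut

TASK

Restock the bread well on the bakery counter: take the two golden loaves with pale floury scores from the wooden board and set them down gently, upright and side by side, on the well's sprung platform, which sinks as they load it. Do not drop them. When both have sunk below the rim, slide the clear cover fully shut over them by its brass knob; leave the dark seeded loaf where it lies on the board.

Things in the scene. Friction and masses are not known exactly. Their poses are not given: they have to be found in the camera images.
- well: The bread well, fixed to the counter: an open-topped wooden box with a black iron rim, outside 180 (its x) by 252 (its y), inside 160 (x) by 232 (y), rim top 122 above the counter. Behind it (its +x side) two iron rails, 12 wide, 252 apart over their outsides, carry on at rim height to 279 behind the origin; the cover slides on them. Origin: centre of the underside, on the counter; x points away from the robot at yaw 0, z up. It starts turned by up to 0.12 rad.
- platform_top (a point): Centre of the top face of the sprung platform inside the well (pale wooden slats, 152 in x by 224 in y, axes as the well's; it never tilts). Unloaded it is 100 above the counter, 22 below the rim. Set the loaves with their length along the well's x, about 50 to either side (+y and -y) of this point, which leaves 37 to 42 for a finger beside each.
- platform (a joint): How far the platform has sunk, m: 0 = empty, at the top; 0.080 = at its lower stop. Spring of about 110 N/m with a soft damper: it sinks about 0.025 to 0.036 with one loaf and 0.050 to 0.072 with two, within about a second. One loaf alone still stands above the rim; with two the loaf tops lie at least 10 mm below the cover.
- cover (a joint): Position of the sliding cover along the well's x, m: 0 = fully shut (against its stop), 0.195 = fully open, back on the rails. It starts open at 0.165 to 0.19, leaving the mouth of the well free. It needs about 2 N to slide and stays where it is left.
- cover_knob (a point): On the axis of the cover's upright brass knob (26 in diameter), 20 above the cover's top face; the knob's top is 16 above this point, 165 above the counter. The knob stands at the cover's front edge (75 in front of the cover's centre), in the middle of its width; the cover is a clear sheet 186 by 250 by 5 with wooden edge strips, its top 129 above the counter. With the cover shut the knob lies 75 on the -x side of the well's centre.
- loaf_a: A crusty golden loaf with three pale floury scores across its top, rigid, 125 long (its x), 58 wide (y, flat upright flanks between 8 and 38 above the underside), 60 high, about 0.35 kg (0.30 to 0.42). Origin: centre of its flat underside; z up. It lies on the board, about crosswise to it (long axis along world y, give or take 0.25 rad); the gap between two loaves is about 40 at their middles and may be less at their ends.
- loaf_b: The second golden floury loaf, the same in every way as loaf_a.
- seeded_loaf: A dark brown loaf of the same size and shape, covered with seeds, in one of the three places on the board. It must stay there. Origin and axes as loaf_a.
- board: Fixed wooden board, 345 (x) by 150 (y) by 18 high, on one side of the well, left or right; the three loaves lie on it in a row along its x, about 105 apart, in any order. Origin: centre of its underside. An open crate of small brown rolls (300 by 150, 60 high) stands on the well's other side.
Mind the look-alikes: they are no part of the job. Leave any pink or purple look-alike of the loaf_b alone.

How it is judged:
By the outcome, as a careful person would: the job done as asked, in the order asked, and still so for the second after the job is handed in, with the robot touching nothing.
It also fails if it takes over 72 s, if anything falls off the work surface, if the arm or the gripper's body presses on something with over 40 N, if the wrist force passes 120 N, or if a joint passes its speed limit or range.

ROBOT

A 7-joint arm with a two-finger parallel gripper is mounted at the origin on the work surface. World frame = base frame: x ahead of the robot, y to its left, z up, the work surface at z = 0. Lengths are in m, angles in rad, forces in N, time in s.
With the tool pointing down it reaches from about 0.4 to 0.85 m from the base axis. Payload 4.5 kg.
Tool frame: the origin (TCP) lies at the very end of the fingers, on their centre line; the grasp point (between the pads) lies 19 mm behind it; z points along the fingers, y is the line along which they close (so a half turn about z gives the same grasp; the last joint's range is limited). The gripper opens to 88 mm and grips with 3 to 60 N. Pads are 18 mm wide; open, the fingers measure 123 mm over their backs; the gripper's body (75 mm by 187 mm) begins 45 mm behind the grasp point.
Start: joints at [-1.107, 0.689, -0.195, 1.565, 0.157, 0.902, -0.215], TCP at [0.26, 0.568, 0.239] pointing down, gripper open.
Joint ranges: [-3.01, 3.01], [-0.46, 2.08], [-1.47, 1.51], [0.13, 2.56], [-1, 4.14], [0.04, 2.09], [-2.66, 2.66]. Speed limits (rad/s): [2.57, 2.57, 3.14, 3.14, 3.14, 3.14, 3.14].

INTERFACE

Orientations are given as a unit quaternion [x, y, z, w].
In Python, from bench import r gives the robot as it stands.
- The arm moves only by the shell command python3 -m handwheel 'ROWS' [FORCE]. ROWS is JSON, a list of rows, each an object of numbers: "rx", "ry", "rz": the turn, a rotation vector about the tool's x, y, z normalised to -1 to 1, where 1 is 6 degrees; "dx", "dy", "dz": the shift along the tool's x, y, z normalised to -1 to 1, where 1 is 0.02 m; "gripper": the opening, from -1 (shut) to 1 (fully open), so that 0 is half open. A call has 1 to 12 rows; each row shifts and turns the commanded pose from where the row before left it, along the tool's axes as they then stand; what a row does not reach is not made up. A row lasts 1/10 s, in which the tool goes at most 50 mm and 8.59 degrees, less where a joint would pass 70% of its speed; a pose out of reach is approached as far as the arm can. A call with a number of a shift or a turn outside -1 to 1 is refused whole. A call with a gripper value outside its range is refused whole. The fingers move at their own pace and stop on an object; FORCE is the grip in N (left out, the last holds). Time passes only in rows, so rows that do not move let the fingers close. It gives the time, the measured TCP pose, the force, the opening and the grip force at its end, in the units of the state.
- r.observe(): the state, without advancing time (a new reading comes with each control period).
- r.capture(name): name is "scene" or "side" or "wrist"; returns a dict with "color" (384x512x3 uint8, red, green, blue), "depth" (384x512 float32, m along the optical axis (not along the pixel's ray), 0 where there is no reading), "fx", "fy", "cx", "cy" (pixels), "world_to_cam" (4x4, takes a point from world to camera coordinates). Camera axes: x right, y down, z forward; pixel columns grow to the right and rows downward; lengths in m; the calibration is good to about 2 mm. A picture is of the moment at which its call begins.
- r.sign_off(): hands the job in; it is judged then, once.
The state is a dict: "clock": time; "q": joint angles; "joint_velocities": joint speeds; "joint_torque": joint torques, N m; "ee_pos": TCP position; "ee_rot": TCP orientation; "wrist_force": force on the tool from outside, world axes, zero at the start; "torque": the same for the moment, N m; "width": opening from 0.0 (shut) to 1.0 (fully open); "gripper_force": force on a finger pad.
Only numpy, scipy, OpenCV 4.12 (cv2) and the standard library are available. Lean on these libraries where they do the work, as an engineer would, in place of code of your own. Each camera call takes 0.05 s, during which the arm holds its last target. There are 200 camera calls.

## Working session

There is one attempt and no reset: what is moved stays moved. The work goes in short steps, Python scripts to look and compute and a shell command to move; the robot and the scene stay as the last step left them, time stands still between calls to the robot, and variables do not carry over. Pictures are saved under pics/ and viewed, at most 10 in all, crops included, and the job is handed in when it is done.

```bash
mkdir -p pics; cat > h.py <<'E'
import numpy as np, cv2
from bench import r
def px(c,u,v,k=1):
    d=c["depth"][max(0,v-k):v+k+1,max(0,u-k):u+k+1]; d=np.median(d[d>0])
    p=np.array([(u-c["cx"])/c["fx"]*d,(v-c["cy"])/c["fy"]*d,d,1])
    return (np.linalg.inv(c["world_to_cam"])@p)[:3]
def cloud(c):
    d=c["depth"]; v,u=np.indices(d.shape)
    P=np.stack([(u-c["cx"])/c["fx"]*d,(v-c["cy"])/c["fy"]*d,d,np.ones_like(d)],-1)
    return (P@np.linalg.inv(c["world_to_cam"]).T)[...,:3]
def save(c,n,box=None,s=1):
    im=c["color"][...,::-1]
    if box: im=im[box[1]:box[3],box[0]:box[2]]
    cv2.imwrite("pics/"+n,cv2.resize(im,None,fx=s,fy=s,interpolation=cv2.INTER_CUBIC))
E
python3 - <<'E'
from h import *
import pickle
a=r.capture("scene");b=r.capture("side")
pickle.dump((a,b),open("c0.pkl","wb"))
save(a,"s0.png",s=1.5);save(b,"d0.png",s=1.5)
for c in(a,b):print(np.linalg.inv(c["world_to_cam"]).round(2))
o=r.observe();print(o)
E
```

```text
[[-0.22  0.54 -0.81  1.86]
 [ 0.98  0.11 -0.19  0.41]
 [-0.02 -0.84 -0.55  1.02]
 [ 0.    0.    0.    1.  ]]
[[ 0.98 -0.12  0.16  0.37]
 [-0.2  -0.64  0.75 -0.6 ]
 [ 0.01 -0.76 -0.65  0.71]
 [ 0.    0.    0.    1.  ]]
{'clock': 0.1, 'q': array([-1.1071448 ,  0.68987382, -0.1944991 ,  1.56621048,  0.15730601,
        0.90253279, -0.21509458]), 'joint_velocities': array([ 0.00158424, -0.00025177,  0.00030934, -0.00277954,  0.00050302,
       -0.00120078, -0.00061319]), 'joint_torque': array([-3.73547547e-03, -5.28495026e+01, -1.27165820e+00, -1.53836989e+01,
       -5.25498635e-02,  1.97631416e-03,  4.80401673e-05]), 'ee_pos': array([0.26027928, 0.56760797, 0.238014  ]), 'ee_rot': array([ 2.13242767e-01,  9.76998902e-01, -8.10732657e-04, -1.03525776e-04]), 'wrist_force': array([-0.09537671,  0.80635759, -0.41845633]), 'torque': array([-0.02015518, -0.01361155,  0.00030776]), 'gripper_force': 0.0, 'width': 0.9958877750529745}
```

View pics/s0.png

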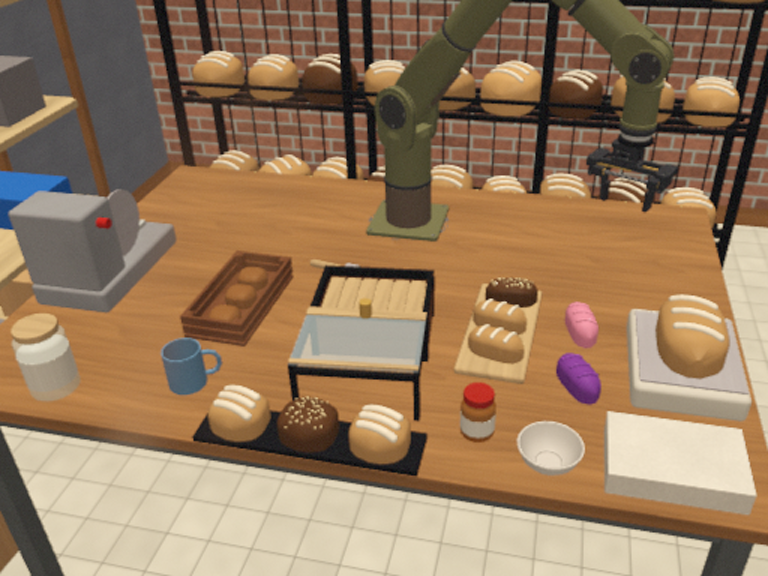

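View pics/d0.png

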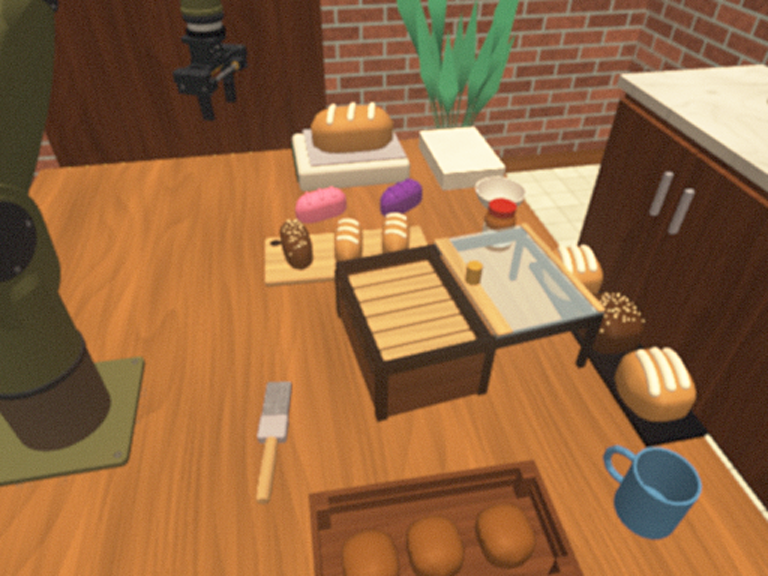

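The scene view shows the board left of the well (+y), with the seeded loaf nearest the robot (511,291). The golden loaves are at (499,316) and (497,343). The knob is at (366,308), the cover is open, and the pink and purple look-alikes lie outside the board. The side view agrees, with the seeded loaf at (296,244), golden loaves at (347,240) and (395,233), and the knob at (474,272).

```bash
python3 - <<'E'
from h import *
import pickle
a,b=pickle.load(open("c0.pkl","rb"))
for n,c,pts in(("scene",a,dict(seed=(511,291),A=(499,316),B=(497,343),knob=(366,303),slat=(375,295))),("side",b,dict(seed=(296,244),A=(347,240),B=(395,233),knob=(474,268),slat=(412,310)))):
    print(n)
    P=cloud(c)
    for k,(u,v) in pts.items():
        p=px(c,round(u/1.5),round(v/1.5)); print(k,p.round(4))
        if k in"seedAB":
            m=(np.abs(P[...,0]-p[0])<.09)&(np.abs(P[...,1]-p[1])<.09)&(P[...,2]>.045)&(P[...,2]<.085)&(c["depth"]>0)
            n_,l,st,ce=cv2.connectedComponentsWithStats(m.astype(np.uint8))
            i=l[round(v/1.5),round(u/1.5)]
            if i: 
                Q=P[l==i]; rr=cv2.minAreaRect((Q[:,:2]*1000).astype(np.float32)); print("  rect",rr,len(Q),"ztop",Q[:,2].max().round(4))
    # rim: dark points at z~.122
    R=c["color"].astype(int)
    x=(np.abs(P[...,2]-.122)<.006)&(R.max(-1)<60)&(c["depth"]>0)&(P[...,0]<.95)&(P[...,0]>.35)&(np.abs(P[...,1])<.4)
    Q=P[x]; print("rim",len(Q),cv2.minAreaRect((Q[:,:2]*1000).astype(np.float32)))
    x=(np.abs(P[...,2]-.100)<.006)&(R[...,0]>130)&(c["depth"]>0)&(P[...,0]<.95)&(P[...,0]>.35)&(np.abs(P[...,1])<.4)
    Q=P[x]; print("plat",len(Q),cv2.minAreaRect((Q[:,:2]*1000).astype(np.float32)))
E
```

```text
scene
seed [0.4072 0.335  0.0636]
  rect ((429.87054443359375, 325.5383605957031), (117.33411407470703, 150.56004333496094), 80.46575164794922) 581 ztop 0.0843
A [0.5135 0.3188 0.063 ]
  rect ((492.99169921875, 316.9001770019531), (121.32588958740234, 58.29618835449219), 78.51200103759766) 469 ztop 0.0831
B [0.6128 0.3233 0.0635]
  rect ((593.8648071289062, 319.0459289550781), (118.39625549316406, 59.06840896606445), 71.42306518554688) 518 ztop 0.0838
knob [0.6617 0.0562 0.1642]
slat [0.5339 0.0403 0.0961]
rim 379 ((640.1978759765625, 51.320648193359375), (371.332763671875, 253.96017456054688), 6.210272312164307)
plat 1427 ((610.4103393554688, 159.00674438476562), (532.326416015625, 234.5102996826172), 57.170372009277344)
side
seed [0.3799 0.2886 0.07  ]
  rect ((382.57342529296875, 321.83770751953125), (57.50532531738281, 113.5398178100586), 5.94608211517334) 456 ztop 0.0777
A [0.4796 0.2788 0.0745]
  rect ((485.9017639160156, 306.5853576660156), (111.67438507080078, 55.78158187866211), 80.14820861816406) 442 ztop 0.0818
B [0.5778 0.285  0.0755]
  rect ((587.7896728515625, 312.1517639160156), (113.73748779296875, 56.475582122802734), 78.35968780517578) 407 ztop 0.0809
knob [0.6517 0.0425 0.1634]
slat [0.551  0.0313 0.0997]
rim 138 ((643.7582397460938, -73.54246520996094), (80.82429504394531, 370.49273681640625), 83.60467529296875)
plat 3544 ((666.3780517578125, 110.99124908447266), (428.01812744140625, 388.2833557128906), 11.889039993286133)
```

```bash
cat >> h.py <<'E'
from scipy.spatial.transform import Rotation as Ro
def plan(x,y,z,yawy_deg):
    "remaining turn and shift (units of the rows; shift in final tool axes); yaw of tool y in world"
    o=r.observe(); R0=Ro.from_quat(o["ee_rot"]); a=np.radians(yawy_deg)
    ty=np.array([np.cos(a),np.sin(a),0]); tz=np.array([0,0,-1.]); tx=np.cross(ty,tz)
    R1=Ro.from_matrix(np.stack([tx,ty,tz],1))
    rv=np.degrees((R0.inv()*R1).as_rotvec())/6
    d=R1.inv().apply(np.array([x,y,z])-o["ee_pos"])/.02
    print("turn",rv.round(2),"shift",d.round(2),"t",o["clock"],"w",round(o["width"]*88,1),"F",o["wrist_force"].round(1),"g",round(o["gripper_force"],1))
E
python3 -m handwheel '[{"rz":1,"gripper":1},{"rz":1},{"rz":1},{"rz":1},{"rz":1},{"rz":1},{"rz":1},{"rz":1},{"rz":1},{"rz":1},{"rz":1},{"rz":1}]' 20
python3 -c "
from h import *
plan(.54,.312,.25,-12)"
```

```text
turn [-1.00e-02  1.00e-02  1.29e+01] shift [-9.59 16.34 -0.6 ] t 0.1 w 87.6 F [-0.1  0.8 -0.4] g 0.0schema error: expected keys rx, ry, rz, dx, dy, dz, gripper
```

```bash

python3 -m handwheel '[{"rx":0,"ry":0,"rz":1,"dx":0,"dy":0,"dz":0,"gripper":1},{"rx":0,"ry":0,"rz":1,"dx":0,"dy":0,"dz":0,"gripper":1},{"rx":0,"ry":0,"rz":1,"dx":0,"dy":0,"dz":0,"gripper":1},{"rx":0,"ry":0,"rz":1,"dx":0,"dy":0,"dz":0,"gripper":1},{"rx":0,"ry":0,"rz":1,"dx":0,"dy":0,"dz":0,"gripper":1},{"rx":0,"ry":0,"rz":1,"dx":0,"dy":0,"dz":0,"gripper":1},{"rx":0,"ry":0,"rz":1,"dx":0,"dy":0,"dz":0,"gripper":1},{"rx":0,"ry":0,"rz":1,"dx":0,"dy":0,"dz":0,"gripper":1},{"rx":0,"ry":0,"rz":1,"dx":0,"dy":0,"dz":0,"gripper":1},{"rx":0,"ry":0,"rz":1,"dx":0,"dy":0,"dz":0,"gripper":1},{"rx":0,"ry":0,"rz":1,"dx":0,"dy":0,"dz":0,"gripper":1},{"rx":0,"ry":0,"rz":1,"dx":0,"dy":0,"dz":0,"gripper":1}]' 20
python3 -c "
from h import *
plan(.54,.312,.25,-12)"
```

```text
clock: 1.3
ee_pos: [0.2601, 0.5679, 0.2382]
ee_rot: [0.748, 0.664, -0.001, 0.0]
wrist_force: [-0.6, -0.5, 0.4]
width: 0.996
gripper_force: 0.0
turn [-0.    0.01  0.86] shift [-9.6  16.35 -0.59] t 1.3 w 87.7 F [-0.6 -0.5  0.4] g 0.0
```

```bash

python3 -m handwheel '[{"rx":0,"ry":0,"rz":0.86,"dx":0,"dy":0,"dz":-0.6,"gripper":1},{"rx":0,"ry":0,"rz":0,"dx":-0.6,"dy":1,"dz":0,"gripper":1},{"rx":0,"ry":0,"rz":0,"dx":-0.6,"dy":1,"dz":0,"gripper":1},{"rx":0,"ry":0,"rz":0,"dx":-0.6,"dy":1,"dz":0,"gripper":1},{"rx":0,"ry":0,"rz":0,"dx":-0.6,"dy":1,"dz":0,"gripper":1},{"rx":0,"ry":0,"rz":0,"dx":-0.6,"dy":1,"dz":0,"gripper":1},{"rx":0,"ry":0,"rz":0,"dx":-0.6,"dy":1,"dz":0,"gripper":1},{"rx":0,"ry":0,"rz":0,"dx":-0.6,"dy":1,"dz":0,"gripper":1},{"rx":0,"ry":0,"rz":0,"dx":-0.6,"dy":1,"dz":0,"gripper":1},{"rx":0,"ry":0,"rz":0,"dx":-0.6,"dy":1,"dz":0,"gripper":1},{"rx":0,"ry":0,"rz":0,"dx":-0.6,"dy":1,"dz":0,"gripper":1},{"rx":0,"ry":0,"rz":0,"dx":-0.6,"dy":1,"dz":0,"gripper":1}]' >/dev/null
python3 -m handwheel '[{"rx":0,"ry":0,"rz":0,"dx":-0.6,"dy":1,"dz":0,"gripper":1},{"rx":0,"ry":0,"rz":0,"dx":-0.6,"dy":1,"dz":0,"gripper":1},{"rx":0,"ry":0,"rz":0,"dx":-0.6,"dy":1,"dz":0,"gripper":1},{"rx":0,"ry":0,"rz":0,"dx":-0.6,"dy":1,"dz":0,"gripper":1},{"rx":0,"ry":0,"rz":0,"dx":-0.6,"dy":1,"dz":0,"gripper":1},{"rx":0,"ry":0,"rz":0,"dx":0,"dy":0.35,"dz":0,"gripper":1},{"rx":0,"ry":0,"rz":0,"dx":0,"dy":0,"dz":0,"gripper":1}]'
python3 - <<'E'
from h import *
plan(.54,.312,.25,-12)
w=r.capture("wrist"); save(w,"w1.png",s=1.5)
P=cloud(w)
m=((P[...,2]>.035)&(P[...,2]<.09)&(w["depth"]>0)).astype(np.uint8)
n,l,st,ce=cv2.connectedComponentsWithStats(m)
for i in range(1,n):
    if st[i,4]>400:
        Q=P[l==i]; print(ce[i].round(),st[i],cv2.minAreaRect((Q[:,:2]*1000).astype(np.float32)),w["color"][l==i].mean(0).round())
E
```

```text
clock: 3.2
ee_pos: [0.5419, 0.3132, 0.2504]
ee_rot: [0.776, 0.63, -0.0, -0.0]
wrist_force: [-0.4, 0.5, -0.1]
width: 1.004
gripper_force: 0.0
turn [-0.   -0.    0.02] shift [-0.08 -0.08  0.02] t 3.2 w 88.3 F [-0.4  0.5 -0.1] g 0.0
[104.  12.] [  64    0   94   33 2033] ((436.360107421875, 471.55706787109375), (25.5983829498291, 86.62519073486328), 79.72003173828125) [228. 141. 158.]
[501. 107.] [ 486   73   26   65 1226] ((791.4183349609375, 311.8241882324219), (62.862056732177734, 22.74798011779785), 85.39427185058594) [144. 123. 101.]
[302. 140.] [ 272   80   61  122 6089] ((588.7744750976562, 318.4152526855469), (123.1564712524414, 57.847434997558594), 76.95954895019531) [227. 186. 133.]
[206. 162.] [ 177  104   60  118 5821] ((489.1270446777344, 316.1505126953125), (122.36341094970703, 58.17783737182617), 78.88867950439453) [224. 183. 131.]
[103. 168.] [  60  111   88  113 6619] ((384.3805847167969, 332.5117492675781), (56.41164016723633, 123.10670471191406), 6.949377536773682) [124.  94.  68.]
[279. 288.] [ 198  252  156   63 4274] ((532.4403686523438, 165.64254760742188), (185.83013916015625, 6.061392307281494), 6.378618240356445) [72. 50. 39.]
```

View pics/w1.png

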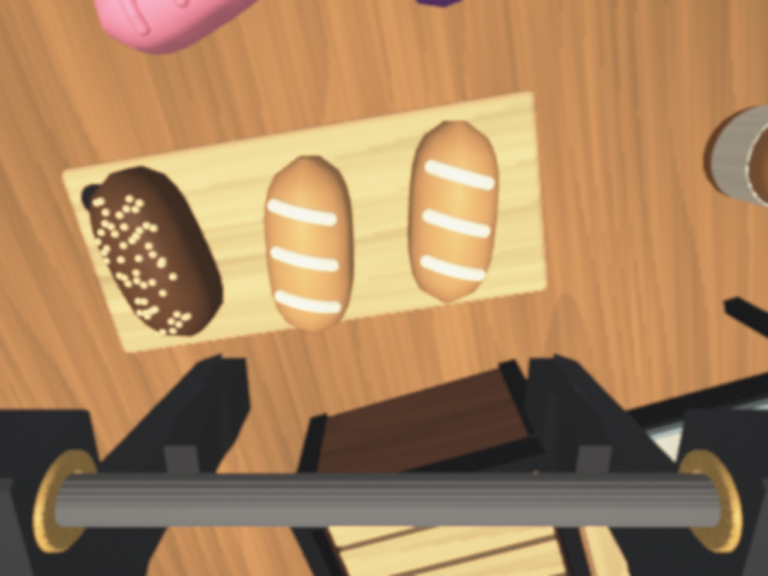

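The wrist view shows the seeded loaf at (155,250) and the golden loaves at (309,243) and (453,212), with the yaws agreeing across views. I'll take B (far) first.

```bash

python3 -c "
from h import *
plan(.5893,.3178,.031,-13)"
```

```text
turn [-0.01 -0.    0.21] shift [ 0.71  2.33 10.97] t 3.25 w 88.1 F [-1.2  0.2 -0.8] g 0.0
```

```bash

python3 -m handwheel '[{"rx":0,"ry":0,"rz":0.2,"dx":0,"dy":0,"dz":0,"gripper":0.8},{"rx":0,"ry":0,"rz":0,"dx":0.35,"dy":0.8,"dz":0.5,"gripper":0.8},{"rx":0,"ry":0,"rz":0,"dx":0.35,"dy":0.8,"dz":1,"gripper":0.8},{"rx":0,"ry":0,"rz":0,"dx":0,"dy":0.73,"dz":1,"gripper":0.8},{"rx":0,"ry":0,"rz":0,"dx":0,"dy":0,"dz":1,"gripper":0.8},{"rx":0,"ry":0,"rz":0,"dx":0,"dy":0,"dz":1,"gripper":0.8},{"rx":0,"ry":0,"rz":0,"dx":0,"dy":0,"dz":1,"gripper":0.8},{"rx":0,"ry":0,"rz":0,"dx":0,"dy":0,"dz":0,"gripper":0.8}]' 
python3 -c "
from h import *
plan(.5893,.3178,.031,-13)"
```

```text
clock: 4.05
ee_pos: [0.5867, 0.3173, 0.1378]
ee_rot: [0.782, 0.623, -0.003, -0.001]
wrist_force: [-0.7, -0.1, -0.1]
width: 0.903
gripper_force: 0.0
turn [-0.05  0.03  0.02] shift [0.05 0.12 5.34] t 4.05 w 79.5 F [-0.7 -0.1 -0.1] g 0.0
```

```bash

python3 -m handwheel '[{"rx":0,"ry":0,"rz":0,"dx":0.05,"dy":0.1,"dz":0.6,"gripper":0.8},{"rx":0,"ry":0,"rz":0,"dx":0,"dy":0,"dz":0.8,"gripper":0.8},{"rx":0,"ry":0,"rz":0,"dx":0,"dy":0,"dz":0.8,"gripper":0.8},{"rx":0,"ry":0,"rz":0,"dx":0,"dy":0,"dz":0.8,"gripper":0.8},{"rx":0,"ry":0,"rz":0,"dx":0,"dy":0,"dz":0.8,"gripper":0.8},{"rx":0,"ry":0,"rz":0,"dx":0,"dy":0,"dz":0.8,"gripper":0.8},{"rx":0,"ry":0,"rz":0,"dx":0,"dy":0,"dz":0.6,"gripper":0.8},{"rx":0,"ry":0,"rz":0,"dx":0,"dy":0,"dz":0.1,"gripper":0.8},{"rx":0,"ry":0,"rz":0,"dx":0,"dy":0,"dz":0,"gripper":0.8}]' 
python3 -c "
from h import *
plan(.5893,.3178,.031,-13)"
python3 -m handwheel '[{"rx":0,"ry":0,"rz":0,"dx":0,"dy":0,"dz":0,"gripper":0.2},{"rx":0,"ry":0,"rz":0,"dx":0,"dy":0,"dz":0,"gripper":0.2},{"rx":0,"ry":0,"rz":0,"dx":0,"dy":0,"dz":0,"gripper":0.2},{"rx":0,"ry":0,"rz":0,"dx":0,"dy":0,"dz":0,"gripper":0.2},{"rx":0,"ry":0,"rz":0,"dx":0,"dy":0,"dz":0,"gripper":0.2}]' 20
```

```text
clock: 4.95
ee_pos: [0.592, 0.317, 0.0343]
ee_rot: [0.783, 0.623, -0.0, -0.0]
wrist_force: [-0.1, 0.3, 0.7]
width: 0.904
gripper_force: 0.0
turn [-0.  0.  0.] shift [ 0.01 -0.14  0.16] t 4.95 w 79.5 F [-0.1  0.3  0.7] g 0.0
clock: 5.45
ee_pos: [0.5909, 0.3179, 0.0353]
ee_rot: [0.782, 0.623, -0.0, -0.001]
wrist_force: [-5.0, 1.9, 5.9]
width: 0.644
gripper_force: 20.0
```

```bash

python3 -m handwheel '[{"rx":0,"ry":0,"rz":0,"dx":0,"dy":0,"dz":0,"gripper":0.7},{"rx":0,"ry":0,"rz":0,"dx":0,"dy":0,"dz":0,"gripper":0.7},{"rx":0,"ry":0,"rz":0,"dx":0,"dy":-0.05,"dz":0.25,"gripper":0.7},{"rx":0,"ry":0,"rz":0,"dx":0,"dy":0,"dz":0,"gripper":0.7},{"rx":0,"ry":0,"rz":0,"dx":0,"dy":0,"dz":0,"gripper":0.7}]'
python3 -m handwheel '[{"rx":0,"ry":0,"rz":0,"dx":0,"dy":0,"dz":0,"gripper":0.2},{"rx":0,"ry":0,"rz":0,"dx":0,"dy":0,"dz":0,"gripper":0.2},{"rx":0,"ry":0,"rz":0,"dx":0,"dy":0,"dz":0,"gripper":0.2},{"rx":0,"ry":0,"rz":0,"dx":0,"dy":0,"dz":0,"gripper":0.2},{"rx":0,"ry":0,"rz":0,"dx":0,"dy":0,"dz":0,"gripper":0.2}]' 20
```

```text
clock: 5.95
ee_pos: [0.5911, 0.3172, 0.0293]
ee_rot: [0.783, 0.623, -0.0, 0.0]
wrist_force: [-0.3, -0.2, 1.0]
width: 0.847
gripper_force: 0.0
clock: 6.45
ee_pos: [0.5911, 0.3174, 0.0298]
ee_rot: [0.783, 0.623, 0.0, -0.0]
wrist_force: [0.1, -0.2, 0.1]
width: 0.637
gripper_force: 20.0
```

```bash

python3 -m handwheel '[{"rx":0,"ry":0,"rz":0,"dx":0,"dy":0,"dz":-0.4,"gripper":0.2},{"rx":0,"ry":0,"rz":0,"dx":0,"dy":0,"dz":-0.8,"gripper":0.2},{"rx":0,"ry":0,"rz":0,"dx":0,"dy":0,"dz":-1,"gripper":0.2},{"rx":0,"ry":0,"rz":0,"dx":0,"dy":0,"dz":-1,"gripper":0.2},{"rx":0,"ry":0,"rz":0,"dx":0,"dy":0,"dz":-1,"gripper":0.2},{"rx":0,"ry":0,"rz":0.5,"dx":0,"dy":0,"dz":-1,"gripper":0.2},{"rx":0,"ry":0,"rz":1,"dx":0,"dy":0,"dz":-1,"gripper":0.2},{"rx":0,"ry":0,"rz":1,"dx":0,"dy":0,"dz":-1,"gripper":0.2},{"rx":0,"ry":0,"rz":1,"dx":0,"dy":0,"dz":-1,"gripper":0.2},{"rx":0,"ry":0,"rz":1,"dx":0,"dy":0,"dz":-1,"gripper":0.2},{"rx":0,"ry":0,"rz":1,"dx":0,"dy":0,"dz":-0.6,"gripper":0.2},{"rx":0,"ry":0,"rz":1,"dx":0,"dy":0,"dz":0,"gripper":0.2}]'
python3 -m handwheel '[{"rx":0,"ry":0,"rz":1,"dx":0,"dy":0,"dz":0,"gripper":0.2},{"rx":0,"ry":0,"rz":1,"dx":0,"dy":0,"dz":0,"gripper":0.2},{"rx":0,"ry":0,"rz":1,"dx":0,"dy":0,"dz":0,"gripper":0.2},{"rx":0,"ry":0,"rz":1,"dx":0,"dy":0,"dz":0,"gripper":0.2},{"rx":0,"ry":0,"rz":0.9,"dx":0,"dy":0,"dz":0,"gripper":0.2},{"rx":0,"ry":0,"rz":0.4,"dx":0,"dy":0,"dz":0,"gripper":0.2},{"rx":0,"ry":0,"rz":0,"dx":0,"dy":0,"dz":0,"gripper":0.2}]'
python3 -c "
from h import *
plan(.5518,-.0086,.19,-83.7)"
```

```text
clock: 7.65
ee_pos: [0.5921, 0.3179, 0.2293]
ee_rot: [0.946, 0.324, 0.002, -0.001]
wrist_force: [0.3, -0.7, -3.8]
width: 0.64
gripper_force: 20.0
clock: 8.35
ee_pos: [0.5906, 0.3177, 0.2266]
ee_rot: [0.999, 0.054, -0.0, -0.0]
wrist_force: [-0.6, 0.2, -3.4]
width: 0.64
gripper_force: 20.0
turn [-0.01  0.   -0.01] shift [-3.72 16.    1.83] t 8.35 w 56.3 F [-0.6  0.2 -3.4] g 20.0
```

```bash

python3 -m handwheel '[{"rx":0,"ry":0,"rz":0,"dx":-0.1,"dy":0.5,"dz":0,"gripper":0.2},{"rx":0,"ry":0,"rz":0,"dx":-0.3,"dy":1,"dz":0,"gripper":0.2},{"rx":0,"ry":0,"rz":0,"dx":-0.3,"dy":1,"dz":0,"gripper":0.2},{"rx":0,"ry":0,"rz":0,"dx":-0.3,"dy":1,"dz":0,"gripper":0.2},{"rx":0,"ry":0,"rz":0,"dx":-0.3,"dy":1,"dz":0,"gripper":0.2},{"rx":0,"ry":0,"rz":0,"dx":-0.3,"dy":1,"dz":0,"gripper":0.2},{"rx":0,"ry":0,"rz":0,"dx":-0.3,"dy":1,"dz":0,"gripper":0.2},{"rx":0,"ry":0,"rz":0,"dx":-0.3,"dy":1,"dz":0,"gripper":0.2},{"rx":0,"ry":0,"rz":0,"dx":-0.3,"dy":1,"dz":0,"gripper":0.2},{"rx":0,"ry":0,"rz":0,"dx":-0.3,"dy":1,"dz":0,"gripper":0.2},{"rx":0,"ry":0,"rz":0,"dx":-0.3,"dy":1,"dz":0,"gripper":0.2},{"rx":0,"ry":0,"rz":0,"dx":-0.3,"dy":1,"dz":0,"gripper":0.2}]' >/dev/null
python3 -m handwheel '[{"rx":0,"ry":0,"rz":0,"dx":-0.3,"dy":1,"dz":0,"gripper":0.2},{"rx":0,"ry":0,"rz":0,"dx":0,"dy":1,"dz":0,"gripper":0.2},{"rx":0,"ry":0,"rz":0,"dx":0,"dy":1,"dz":0,"gripper":0.2},{"rx":0,"ry":0,"rz":0,"dx":0,"dy":1,"dz":0,"gripper":0.2},{"rx":0,"ry":0,"rz":0,"dx":0,"dy":0.5,"dz":0,"gripper":0.2},{"rx":0,"ry":0,"rz":0,"dx":0,"dy":0,"dz":0,"gripper":0.2},{"rx":0,"ry":0,"rz":0,"dx":0,"dy":0,"dz":0,"gripper":0.2}]'
python3 - <<'E'
from h import *
plan(.5518,-.0086,.115,-83.7)
a=r.capture("scene");b=r.capture("side");w=r.capture("wrist")
im=np.vstack([cv2.resize(b["color"][120:280,200:420],None,fx=2.5,fy=2.5)[:, :550],cv2.resize(a["color"][150:250,180:400],None,fx=2.5,fy=2.5)[:200]])
cv2.imwrite("pics/p1.png",im[...,::-1])
P=cloud(w);Q=P[(abs(P[...,2]-.122)<.004)&(w["color"].max(-1)<70)&(w["depth"]>0)]
print(len(Q),Q.min(0) if len(Q) else 0,Q.max(0) if len(Q) else 0)
E
```

```text
clock: 10.25
ee_pos: [0.5519, -0.0079, 0.2258]
ee_rot: [0.999, 0.055, -0.0, -0.001]
wrist_force: [-0.6, -0.2, -3.6]
width: 0.645
gripper_force: 20.0
turn [-0.01  0.   -0.01] shift [-0.01  0.03  5.54] t 10.25 w 56.7 F [-0.6 -0.2 -3.6] g 20.0
12224 [ 0.44952148 -0.09079601  0.11800012] [0.65083122 0.17442402 0.12479029]
```

View pics/p1.png

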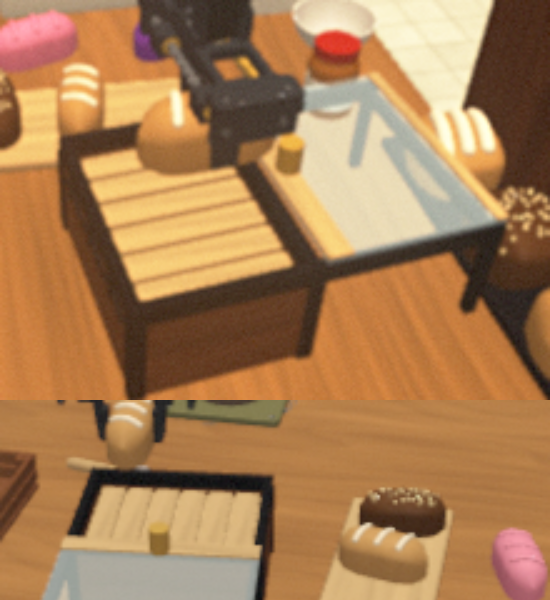

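The loaf is held level above the right half of the well, aligned with it, so I'm lowering it now.

```bash

python3 -m handwheel '[{"rx":0,"ry":0,"rz":0,"dx":0,"dy":0,"dz":0.5,"gripper":0.2},{"rx":0,"ry":0,"rz":0,"dx":0,"dy":0,"dz":0.8,"gripper":0.2},{"rx":0,"ry":0,"rz":0,"dx":0,"dy":0,"dz":0.8,"gripper":0.2},{"rx":0,"ry":0,"rz":0,"dx":0,"dy":0,"dz":0.8,"gripper":0.2},{"rx":0,"ry":0,"rz":0,"dx":0,"dy":0,"dz":0.8,"gripper":0.2},{"rx":0,"ry":0,"rz":0,"dx":0,"dy":0,"dz":0.8,"gripper":0.2},{"rx":0,"ry":0,"rz":0,"dx":0,"dy":0,"dz":0.5,"gripper":0.2},{"rx":0,"ry":0,"rz":0,"dx":0,"dy":0,"dz":0.3,"gripper":0.2},{"rx":0,"ry":0,"rz":0,"dx":0,"dy":0,"dz":0.2,"gripper":0.2},{"rx":0,"ry":0,"rz":0,"dx":0,"dy":0,"dz":0.2,"gripper":0.2},{"rx":0,"ry":0,"rz":0,"dx":0,"dy":0,"dz":0.2,"gripper":0.2}]'
python3 -m handwheel '[{"rx":0,"ry":0,"rz":0,"dx":0,"dy":0,"dz":0.2,"gripper":0.2},{"rx":0,"ry":0,"rz":0,"dx":0,"dy":0,"dz":0.2,"gripper":0.2},{"rx":0,"ry":0,"rz":0,"dx":0,"dy":0,"dz":0.2,"gripper":0.2},{"rx":0,"ry":0,"rz":0,"dx":0,"dy":0,"dz":0.2,"gripper":0.2},{"rx":0,"ry":0,"rz":0,"dx":0,"dy":0,"dz":0,"gripper":0.2},{"rx":0,"ry":0,"rz":0,"dx":0,"dy":0,"dz":0,"gripper":0.2},{"rx":0,"ry":0,"rz":0,"dx":0,"dy":0,"dz":0,"gripper":0.2}]'
```

```text
clock: 11.5
ee_pos: [0.5525, -0.0088, 0.108]
ee_rot: [0.999, 0.054, 0.001, 0.0]
wrist_force: [-0.1, 0.4, -2.3]
width: 0.637
gripper_force: 20.0
clock: 12.2
ee_pos: [0.5524, -0.0088, 0.0918]
ee_rot: [0.999, 0.054, 0.0, 0.0]
wrist_force: [1.8, -1.1, -0.7]
width: 0.641
gripper_force: 20.0
```

```bash

python3 -m handwheel '[{"rx":0,"ry":0,"rz":0,"dx":0,"dy":0,"dz":0.15,"gripper":0.2},{"rx":0,"ry":0,"rz":0,"dx":0,"dy":0,"dz":0.15,"gripper":0.2},{"rx":0,"ry":0,"rz":0,"dx":0,"dy":0,"dz":0.15,"gripper":0.2},{"rx":0,"ry":0,"rz":0,"dx":0,"dy":0,"dz":0,"gripper":0.2},{"rx":0,"ry":0,"rz":0,"dx":0,"dy":0,"dz":0,"gripper":0.2},{"rx":0,"ry":0,"rz":0,"dx":0,"dy":0,"dz":0,"gripper":0.2},{"rx":0,"ry":0,"rz":0,"dx":0,"dy":0,"dz":0,"gripper":0.2}]'
python3 -m handwheel '[{"rx":0,"ry":0,"rz":0,"dx":0,"dy":0,"dz":0,"gripper":0.4},{"rx":0,"ry":0,"rz":0,"dx":0,"dy":0,"dz":0,"gripper":0.5},{"rx":0,"ry":0,"rz":0,"dx":0,"dy":0,"dz":0,"gripper":0.6},{"rx":0,"ry":0,"rz":0,"dx":0,"dy":0,"dz":0,"gripper":0.65},{"rx":0,"ry":0,"rz":0,"dx":0,"dy":0,"dz":0,"gripper":0.65},{"rx":0,"ry":0,"rz":0,"dx":0,"dy":0,"dz":0,"gripper":0.65},{"rx":0,"ry":0,"rz":0,"dx":0,"dy":0,"dz":-0.3,"gripper":0.65},{"rx":0,"ry":0,"rz":0,"dx":0,"dy":0,"dz":-0.6,"gripper":0.65},{"rx":0,"ry":0,"rz":0,"dx":0,"dy":0,"dz":-0.8,"gripper":0.65},{"rx":0,"ry":0,"rz":0,"dx":0,"dy":0,"dz":-1,"gripper":0.65},{"rx":0,"ry":0,"rz":0,"dx":0,"dy":0,"dz":-1,"gripper":0.65},{"rx":0,"ry":0,"rz":0,"dx":0,"dy":0,"dz":-1,"gripper":0.65}]'
python3 -m handwheel '[{"rx":0,"ry":0,"rz":0,"dx":0,"dy":0,"dz":-1,"gripper":0.7},{"rx":0,"ry":0,"rz":0,"dx":0,"dy":0,"dz":-1,"gripper":0.7},{"rx":0,"ry":0,"rz":0,"dx":0,"dy":0,"dz":-0.5,"gripper":0.7}]'
python3 - <<'E'
from h import *
plan(.489,.3150,.2,-11)
b=r.capture("side");a=r.capture("scene")
save(b,"b2.png",(200,120,420,280),2.5)
P=cloud(b);Q=P[130:280,200:420].reshape(-1,3);Q=Q[(Q[:,0]<.65)&(Q[:,0]>.46)&(Q[:,1]<.03)&(Q[:,1]>-.07)&(Q[:,2]>.124)&(Q[:,2]<.17)]
print(len(Q),Q[:,2].max(),cv2.minAreaRect((Q[:,:2]*1000).astype(np.float32)))
E
```

```text
clock: 12.9
ee_pos: [0.5524, -0.0088, 0.0828]
ee_rot: [0.999, 0.054, 0.0, -0.0]
wrist_force: [1.9, 0.3, -0.9]
width: 0.642
gripper_force: 20.0
clock: 14.1
ee_pos: [0.5522, -0.0088, 0.1786]
ee_rot: [0.999, 0.054, 0.0, -0.0]
wrist_force: [-0.0, 0.5, 1.1]
width: 0.826
gripper_force: 0.0
clock: 14.4
ee_pos: [0.5529, -0.009, 0.2293]
ee_rot: [0.999, 0.054, 0.002, 0.0]
wrist_force: [-0.3, -0.0, -1.4]
width: 0.852
gripper_force: 0.0
turn [  0.02  -0.03 -12.13] shift [15.29 -6.23  1.46] t 14.4 w 74.9 F [-0.3 -0.  -1.4] g 0.0
484 0.13481098474553266 ((578.5191650390625, -15.465984344482422), (142.3994903564453, 89.93046569824219), 0.09507467597723007)
```

View pics/b2.png

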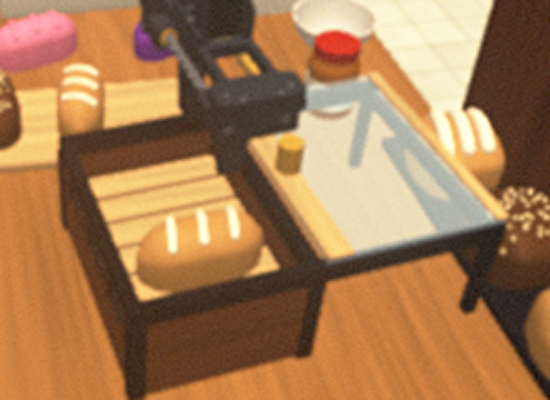

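The first loaf sits upright and aligned in the right half of the well. Next is loaf A.

```bash

python3 -m handwheel '[{"rx":0,"ry":0,"rz":-1,"dx":0,"dy":0,"dz":-0.5,"gripper":0.8},{"rx":0,"ry":0,"rz":-1,"dx":0,"dy":0,"dz":0,"gripper":0.8},{"rx":0,"ry":0,"rz":-1,"dx":0,"dy":0,"dz":0,"gripper":0.8},{"rx":0,"ry":0,"rz":-1,"dx":0,"dy":0,"dz":0,"gripper":0.8},{"rx":0,"ry":0,"rz":-1,"dx":0,"dy":0,"dz":0,"gripper":0.8},{"rx":0,"ry":0,"rz":-1,"dx":0,"dy":0,"dz":0,"gripper":0.8},{"rx":0,"ry":0,"rz":-1,"dx":0,"dy":0,"dz":0,"gripper":0.8},{"rx":0,"ry":0,"rz":-1,"dx":0,"dy":0,"dz":0,"gripper":0.8},{"rx":0,"ry":0,"rz":-1,"dx":0,"dy":0,"dz":0,"gripper":0.8},{"rx":0,"ry":0,"rz":-1,"dx":0,"dy":0,"dz":0,"gripper":0.8},{"rx":0,"ry":0,"rz":-1,"dx":0,"dy":0,"dz":0,"gripper":0.8},{"rx":0,"ry":0,"rz":-1,"dx":0,"dy":0,"dz":0,"gripper":0.8}]' >/dev/null
python3 -m handwheel '[{"rx":0,"ry":0,"rz":-0.13,"dx":0,"dy":0,"dz":0,"gripper":0.8},{"rx":0,"ry":0,"rz":0,"dx":1,"dy":-0.5,"dz":0,"gripper":0.8},{"rx":0,"ry":0,"rz":0,"dx":1,"dy":-0.5,"dz":0,"gripper":0.8},{"rx":0,"ry":0,"rz":0,"dx":1,"dy":-0.5,"dz":0,"gripper":0.8},{"rx":0,"ry":0,"rz":0,"dx":1,"dy":-0.5,"dz":0,"gripper":0.8},{"rx":0,"ry":0,"rz":0,"dx":1,"dy":-0.5,"dz":0,"gripper":0.8},{"rx":0,"ry":0,"rz":0,"dx":1,"dy":-0.5,"dz":0,"gripper":0.8},{"rx":0,"ry":0,"rz":0,"dx":1,"dy":-0.5,"dz":0,"gripper":0.8},{"rx":0,"ry":0,"rz":0,"dx":1,"dy":-0.5,"dz":0,"gripper":0.8},{"rx":0,"ry":0,"rz":0,"dx":1,"dy":-0.5,"dz":0,"gripper":0.8},{"rx":0,"ry":0,"rz":0,"dx":1,"dy":-0.5,"dz":0,"gripper":0.8},{"rx":0,"ry":0,"rz":0,"dx":1,"dy":-0.5,"dz":0,"gripper":0.8}]' >/dev/null
python3 -m handwheel '[{"rx":0,"ry":0,"rz":0,"dx":1,"dy":-0.5,"dz":0,"gripper":0.8},{"rx":0,"ry":0,"rz":0,"dx":1,"dy":0,"dz":0.5,"gripper":0.8},{"rx":0,"ry":0,"rz":0,"dx":1,"dy":0,"dz":1,"gripper":0.8},{"rx":0,"ry":0,"rz":0,"dx":1,"dy":0,"dz":1,"gripper":0.8},{"rx":0,"ry":0,"rz":0,"dx":0.3,"dy":-0.23,"dz":1,"gripper":0.8},{"rx":0,"ry":0,"rz":0,"dx":0,"dy":0,"dz":1,"gripper":0.8},{"rx":0,"ry":0,"rz":0,"dx":0,"dy":0,"dz":0,"gripper":0.8},{"rx":0,"ry":0,"rz":0,"dx":0,"dy":0,"dz":0,"gripper":0.8}]'
python3 -c "
from h import *
plan(.489,.3150,.03,-11)"
```

```text
clock: 17.7
ee_pos: [0.4885, 0.315, 0.1461]
ee_rot: [0.772, 0.636, -0.001, 0.0]
wrist_force: [0.9, 0.3, 0.3]
width: 0.898
gripper_force: 0.0
turn [-0.    0.01 -0.01] shift [0.01 0.02 5.81] t 17.7 w 79.0 F [0.9 0.3 0.3] g 0.0
```

```bash

python3 -m handwheel '[{"rx":0,"ry":0,"rz":0,"dx":0,"dy":0,"dz":0.6,"gripper":0.8},{"rx":0,"ry":0,"rz":0,"dx":0,"dy":0,"dz":0.8,"gripper":0.8},{"rx":0,"ry":0,"rz":0,"dx":0,"dy":0,"dz":0.8,"gripper":0.8},{"rx":0,"ry":0,"rz":0,"dx":0,"dy":0,"dz":0.8,"gripper":0.8},{"rx":0,"ry":0,"rz":0,"dx":0,"dy":0,"dz":0.8,"gripper":0.8},{"rx":0,"ry":0,"rz":0,"dx":0,"dy":0,"dz":0.8,"gripper":0.8},{"rx":0,"ry":0,"rz":0,"dx":0,"dy":0,"dz":0.7,"gripper":0.8},{"rx":0,"ry":0,"rz":0,"dx":0,"dy":0,"dz":0.4,"gripper":0.8},{"rx":0,"ry":0,"rz":0,"dx":0,"dy":0,"dz":0,"gripper":0.8},{"rx":0,"ry":0,"rz":0,"dx":0,"dy":0,"dz":0,"gripper":0.8}]' 
python3 -m handwheel '[{"rx":0,"ry":0,"rz":0,"dx":0,"dy":0,"dz":0,"gripper":0.2},{"rx":0,"ry":0,"rz":0,"dx":0,"dy":0,"dz":0,"gripper":0.2},{"rx":0,"ry":0,"rz":0,"dx":0,"dy":0,"dz":0,"gripper":0.2},{"rx":0,"ry":0,"rz":0,"dx":0,"dy":0,"dz":0,"gripper":0.2},{"rx":0,"ry":0,"rz":0,"dx":0,"dy":0,"dz":0,"gripper":0.2}]' 20
```

```text
clock: 18.7
ee_pos: [0.4886, 0.3155, 0.033]
ee_rot: [0.772, 0.636, 0.0, 0.0]
wrist_force: [0.5, -0.4, 0.2]
width: 0.899
gripper_force: 0.0
clock: 19.2
ee_pos: [0.4883, 0.3156, 0.0332]
ee_rot: [0.772, 0.636, 0.0, -0.0]
wrist_force: [-1.7, -0.5, 4.8]
width: 0.643
gripper_force: 20.0
```

```bash

python3 -m handwheel '[{"rx":0,"ry":0,"rz":0,"dx":0,"dy":0,"dz":-0.4,"gripper":0.2},{"rx":0,"ry":0,"rz":0,"dx":0,"dy":0,"dz":-0.8,"gripper":0.2},{"rx":0,"ry":0,"rz":0,"dx":0,"dy":0,"dz":-1,"gripper":0.2},{"rx":0,"ry":0,"rz":0,"dx":0,"dy":0,"dz":-1,"gripper":0.2},{"rx":0,"ry":0,"rz":0,"dx":0,"dy":0,"dz":-1,"gripper":0.2},{"rx":0,"ry":0,"rz":0.5,"dx":0,"dy":0,"dz":-1,"gripper":0.2},{"rx":0,"ry":0,"rz":1,"dx":0,"dy":0,"dz":-1,"gripper":0.2},{"rx":0,"ry":0,"rz":1,"dx":0,"dy":0,"dz":-1,"gripper":0.2},{"rx":0,"ry":0,"rz":1,"dx":0,"dy":0,"dz":-1,"gripper":0.2},{"rx":0,"ry":0,"rz":1,"dx":0,"dy":0,"dz":-1,"gripper":0.2},{"rx":0,"ry":0,"rz":1,"dx":0,"dy":0,"dz":-0.6,"gripper":0.2},{"rx":0,"ry":0,"rz":1,"dx":0,"dy":0,"dz":0,"gripper":0.2}]' 25
python3 -m handwheel '[{"rx":0,"ry":0,"rz":1,"dx":0,"dy":0,"dz":0,"gripper":0.2},{"rx":0,"ry":0,"rz":1,"dx":0,"dy":0,"dz":0,"gripper":0.2},{"rx":0,"ry":0,"rz":1,"dx":0,"dy":0,"dz":0,"gripper":0.2},{"rx":0,"ry":0,"rz":1,"dx":0,"dy":0,"dz":0,"gripper":0.2},{"rx":0,"ry":0,"rz":1,"dx":0,"dy":0,"dz":0,"gripper":0.2},{"rx":0,"ry":0,"rz":0.6,"dx":0,"dy":0,"dz":0,"gripper":0.2},{"rx":0,"ry":0,"rz":0,"dx":0,"dy":0,"dz":0,"gripper":0.2}]'
python3 - <<'E'
from h import *
plan(.5408,.0908,.19,-83.7)
P=cloud(r.capture("side"));Q=P.reshape(-1,3)
o=r.observe()["ee_pos"]
a=np.radians(6.3);D=Q-o;lx=D[:,0]*np.cos(a)+D[:,1]*np.sin(a)
m=(abs(D[:,0])<.08)&(abs(D[:,1])<.035)&(D[:,2]<.005)&(D[:,2]>-.03)
print(m.sum(),Q[m,2].min()-o[2])
for s in np.arange(-.06,.06,.02):
    k=m&(lx>s)&(lx<s+.02); print(round(s,2),k.sum(),(D[k,2].min().round(4) if k.any() else 0))
E
```

```text
clock: 20.4
ee_pos: [0.489, 0.3158, 0.2316]
ee_rot: [0.94, 0.34, 0.002, -0.001]
wrist_force: [0.6, -0.3, -2.7]
width: 0.643
gripper_force: 25.0
clock: 21.1
ee_pos: [0.4877, 0.3154, 0.2293]
ee_rot: [0.998, 0.056, -0.0, -0.0]
wrist_force: [-0.4, 0.3, -3.8]
width: 0.636
gripper_force: 25.0
turn [-0.    0.    0.02] shift [ 1.41 11.46  1.97] t 21.1 w 55.9 F [-0.4  0.3 -3.8] g 25.0
237 -0.01780445518392318
-0.06 54 -0.0161
-0.04 44 -0.0162
-0.02 35 -0.0168
0.0 25 -0.0178
0.02 38 -0.0168
0.04 32 -0.0158
```

```bash

python3 -m handwheel '[{"rx":0,"ry":0,"rz":0,"dx":0.1,"dy":0.5,"dz":0,"gripper":0.2},{"rx":0,"ry":0,"rz":0,"dx":0.2,"dy":1,"dz":0,"gripper":0.2},{"rx":0,"ry":0,"rz":0,"dx":0.2,"dy":1,"dz":0,"gripper":0.2},{"rx":0,"ry":0,"rz":0,"dx":0.2,"dy":1,"dz":0,"gripper":0.2},{"rx":0,"ry":0,"rz":0,"dx":0.2,"dy":1,"dz":0,"gripper":0.2},{"rx":0,"ry":0,"rz":0,"dx":0.2,"dy":1,"dz":0,"gripper":0.2},{"rx":0,"ry":0,"rz":0,"dx":0.2,"dy":1,"dz":0,"gripper":0.2},{"rx":0,"ry":0,"rz":0,"dx":0.2,"dy":1,"dz":0,"gripper":0.2},{"rx":0,"ry":0,"rz":0,"dx":0.1,"dy":1,"dz":0,"gripper":0.2},{"rx":0,"ry":0,"rz":0,"dx":0,"dy":1,"dz":0,"gripper":0.2},{"rx":0,"ry":0,"rz":0,"dx":0,"dy":1,"dz":0,"gripper":0.2},{"rx":0,"ry":0,"rz":0,"dx":0,"dy":0.7,"dz":0,"gripper":0.2}]'
python3 -m handwheel '[{"rx":0,"ry":0,"rz":0,"dx":0,"dy":0.26,"dz":0,"gripper":0.2},{"rx":0,"ry":0,"rz":0,"dx":0,"dy":0,"dz":0.5,"gripper":0.2},{"rx":0,"ry":0,"rz":0,"dx":0,"dy":0,"dz":0.8,"gripper":0.2},{"rx":0,"ry":0,"rz":0,"dx":0,"dy":0,"dz":0.8,"gripper":0.2},{"rx":0,"ry":0,"rz":0,"dx":0,"dy":0,"dz":0.4,"gripper":0.2},{"rx":0,"ry":0,"rz":0,"dx":0,"dy":0,"dz":0,"gripper":0.2},{"rx":0,"ry":0,"rz":0,"dx":0,"dy":0,"dz":0,"gripper":0.2}]'
python3 - <<'E'
from h import *
plan(.5408,.0908,.088,-83.7)
b=r.capture("side")
save(b,"b3.png",(200,120,420,280),2.5)
E
```

```text
clock: 22.35
ee_pos: [0.545, 0.0936, 0.2291]
ee_rot: [0.998, 0.055, 0.0, 0.0]
wrist_force: [0.7, -0.3, -3.4]
width: 0.642
gripper_force: 25.0
clock: 23.05
ee_pos: [0.5457, 0.0917, 0.1788]
ee_rot: [0.998, 0.056, 0.0, -0.0]
wrist_force: [0.5, -0.3, -3.0]
width: 0.64
gripper_force: 25.0
turn [-0.   -0.    0.02] shift [-0.25  0.02  4.54] t 23.05 w 56.3 F [ 0.5 -0.3 -3. ] g 25.0
```

View pics/b3.png

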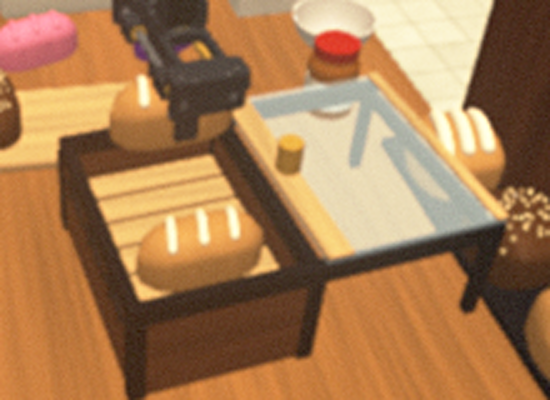

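The loaf is over the left half, clear of the first loaf. I'll shift it slightly and lower it.

```bash

python3 -m handwheel '[{"rx":0,"ry":0,"rz":0,"dx":-0.25,"dy":0,"dz":0,"gripper":0.2},{"rx":0,"ry":0,"rz":0,"dx":0,"dy":0,"dz":0.5,"gripper":0.2},{"rx":0,"ry":0,"rz":0,"dx":0,"dy":0,"dz":0.8,"gripper":0.2},{"rx":0,"ry":0,"rz":0,"dx":0,"dy":0,"dz":0.8,"gripper":0.2},{"rx":0,"ry":0,"rz":0,"dx":0,"dy":0,"dz":0.8,"gripper":0.2},{"rx":0,"ry":0,"rz":0,"dx":0,"dy":0,"dz":0.8,"gripper":0.2},{"rx":0,"ry":0,"rz":0,"dx":0,"dy":0,"dz":0.4,"gripper":0.2},{"rx":0,"ry":0,"rz":0,"dx":0,"dy":0,"dz":0.3,"gripper":0.2},{"rx":0,"ry":0,"rz":0,"dx":0,"dy":0,"dz":0.2,"gripper":0.2},{"rx":0,"ry":0,"rz":0,"dx":0,"dy":0,"dz":0.2,"gripper":0.2},{"rx":0,"ry":0,"rz":0,"dx":0,"dy":0,"dz":0.2,"gripper":0.2},{"rx":0,"ry":0,"rz":0,"dx":0,"dy":0,"dz":0,"gripper":0.2}]'
python3 -m handwheel '[{"rx":0,"ry":0,"rz":0,"dx":0,"dy":0,"dz":0.2,"gripper":0.2},{"rx":0,"ry":0,"rz":0,"dx":0,"dy":0,"dz":0.2,"gripper":0.2},{"rx":0,"ry":0,"rz":0,"dx":0,"dy":0,"dz":0,"gripper":0.2},{"rx":0,"ry":0,"rz":0,"dx":0,"dy":0,"dz":0,"gripper":0.2}]'
```

```text
clock: 24.3
ee_pos: [0.5407, 0.0906, 0.0786]
ee_rot: [0.998, 0.056, 0.0, -0.0]
wrist_force: [-1.6, -0.2, -2.5]
width: 0.642
gripper_force: 25.0
clock: 24.7
ee_pos: [0.5408, 0.0906, 0.0707]
ee_rot: [0.998, 0.056, 0.0, -0.0]
wrist_force: [-0.3, -0.3, -1.4]
width: 0.646
gripper_force: 25.0
```

```bash

python3 -m handwheel '[{"rx":0,"ry":0,"rz":0,"dx":0,"dy":0,"dz":0.15,"gripper":0.2},{"rx":0,"ry":0,"rz":0,"dx":0,"dy":0,"dz":0.15,"gripper":0.2},{"rx":0,"ry":0,"rz":0,"dx":0,"dy":0,"dz":0,"gripper":0.2},{"rx":0,"ry":0,"rz":0,"dx":0,"dy":0,"dz":0,"gripper":0.2},{"rx":0,"ry":0,"rz":0,"dx":0,"dy":0,"dz":0,"gripper":0.2}]'
python3 -m handwheel '[{"rx":0,"ry":0,"rz":0,"dx":0,"dy":0,"dz":0,"gripper":0.4},{"rx":0,"ry":0,"rz":0,"dx":0,"dy":0,"dz":0,"gripper":0.5},{"rx":0,"ry":0,"rz":0,"dx":0,"dy":0,"dz":0,"gripper":0.6},{"rx":0,"ry":0,"rz":0,"dx":0,"dy":0,"dz":0,"gripper":0.65},{"rx":0,"ry":0,"rz":0,"dx":0,"dy":0,"dz":0,"gripper":0.65},{"rx":0,"ry":0,"rz":0,"dx":0,"dy":0,"dz":0,"gripper":0.65},{"rx":0,"ry":0,"rz":0,"dx":0,"dy":0,"dz":-0.3,"gripper":0.65},{"rx":0,"ry":0,"rz":0,"dx":0,"dy":0,"dz":-0.6,"gripper":0.65},{"rx":0,"ry":0,"rz":0,"dx":0,"dy":0,"dz":-0.8,"gripper":0.65},{"rx":0,"ry":0,"rz":0,"dx":0,"dy":0,"dz":-1,"gripper":0.65},{"rx":0,"ry":0,"rz":0,"dx":0,"dy":0,"dz":-1,"gripper":0.65},{"rx":0,"ry":0,"rz":0,"dx":0,"dy":0,"dz":-1,"gripper":0.65}]'
python3 -m handwheel '[{"rx":0,"ry":0,"rz":0,"dx":0,"dy":0,"dz":-1,"gripper":0.65},{"rx":0,"ry":0,"rz":0,"dx":0,"dy":0,"dz":-1,"gripper":0.65},{"rx":0,"ry":0,"rz":0,"dx":0,"dy":0,"dz":-0.5,"gripper":0.65},{"rx":0,"ry":0,"rz":0,"dx":0,"dy":0,"dz":0,"gripper":0.65}]'
python3 - <<'E'
from h import *
b=r.capture("side");a=r.capture("scene")
save(b,"b4.png",(200,120,420,280),2.5)
for n,c in(("side",b),("scene",a)):
    P=cloud(c);R=c["color"].astype(int)
    Q=P[(abs(P[...,0]-.655)<.04)&(abs(P[...,1]-.05)<.035)&(P[...,2]>.138)&(P[...,2]<.17)&(R[...,0]-R[...,2]>50)]
    print(n,len(Q),Q.mean(0),Q.min(0),Q.max(0))
    m=(P[...,0]<.63)&(P[...,0]>.46)&(P[...,1]<.13)&(P[...,1]>-.05)&(P[...,2]<.12)&(R[...,0]>100)&(P[...,2]>.03)
    print(P[m][:,2].max(), np.percentile(P[m][:,2],[50,90,98]))
E
```

```text
clock: 25.2
ee_pos: [0.5408, 0.0906, 0.0648]
ee_rot: [0.998, 0.056, 0.0, -0.0]
wrist_force: [-1.0, 0.2, -0.5]
width: 0.64
gripper_force: 25.0
clock: 26.4
ee_pos: [0.5407, 0.0906, 0.1606]
ee_rot: [0.998, 0.056, 0.0, -0.0]
wrist_force: [-0.5, 0.3, -0.6]
width: 0.825
gripper_force: 0.0
clock: 26.8
ee_pos: [0.5415, 0.0907, 0.2104]
ee_rot: [0.998, 0.056, 0.002, -0.0]
wrist_force: [0.8, -0.0, -0.4]
width: 0.825
gripper_force: 0.0
side 137 [0.65340209 0.04522141 0.15590286] [0.64260176 0.03668353 0.13833763] [0.66767585 0.06241686 0.16588062]
0.11995928402871636 [0.08744384 0.10161332 0.10452984]
scene 86 [0.66125796 0.05409578 0.15569337] [0.64551181 0.04145534 0.13828135] [0.67008569 0.06459712 0.1683973 ]
0.11176264872800301 [0.09877341 0.10530534 0.10788346]
```

View pics/b4.png

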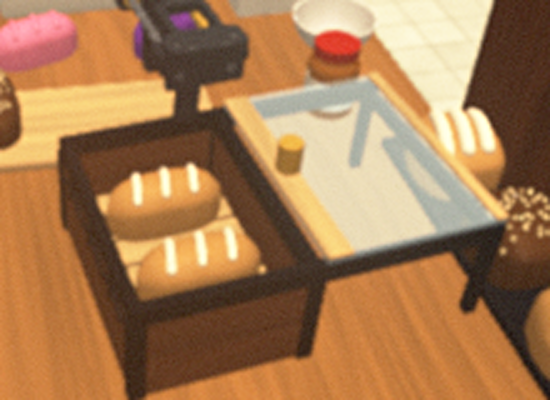

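Both loaves are upright, side by side and below the rim, with tops around z = 0.10. Next I go to the knob at about (0.656, 0.052).

```bash
python3 -c "
from h import *
plan(.656,.0520,.135,-83.7)"
```

```text
turn [-0.    0.    0.02] shift [5.54 2.56 3.68] t 26.9 w 72.3 F [-0.1 -0.7 -0.1] g 0.0
```

```bash

python3 -m handwheel '[{"rx":0,"ry":0,"rz":0,"dx":0.7,"dy":0.3,"dz":0,"gripper":0.65},{"rx":0,"ry":0,"rz":0,"dx":1,"dy":0.5,"dz":0,"gripper":0.65},{"rx":0,"ry":0,"rz":0,"dx":1,"dy":0.5,"dz":0,"gripper":0.65},{"rx":0,"ry":0,"rz":0,"dx":1,"dy":0.5,"dz":0,"gripper":0.65},{"rx":0,"ry":0,"rz":0,"dx":1,"dy":0.5,"dz":0,"gripper":0.65},{"rx":0,"ry":0,"rz":0,"dx":0.8,"dy":0.26,"dz":0,"gripper":0.65},{"rx":0,"ry":0,"rz":0,"dx":0,"dy":0,"dz":0.5,"gripper":0.65},{"rx":0,"ry":0,"rz":0,"dx":0,"dy":0,"dz":0.8,"gripper":0.65},{"rx":0,"ry":0,"rz":0,"dx":0,"dy":0,"dz":0.5,"gripper":0.65},{"rx":0,"ry":0,"rz":0,"dx":0,"dy":0,"dz":0,"gripper":0.65},{"rx":0,"ry":0,"rz":0,"dx":0,"dy":0,"dz":0,"gripper":0.65}]'
python3 -c "
from h import *
plan(.656,.0520,.136,-83.7)"
```

```text
clock: 28.0
ee_pos: [0.655, 0.0522, 0.1723]
ee_rot: [0.998, 0.056, -0.001, -0.0]
wrist_force: [-0.1, 0.3, -0.8]
width: 0.825
gripper_force: 0.0
turn [-0.    0.01  0.02] shift [0.05 0.02 1.82] t 28.0 w 72.6 F [-0.1  0.3 -0.8] g 0.0
```

```bash

python3 -m handwheel '[{"rx":0,"ry":0,"rz":0,"dx":0.05,"dy":0,"dz":0.5,"gripper":0.65},{"rx":0,"ry":0,"rz":0,"dx":0,"dy":0,"dz":0.6,"gripper":0.65},{"rx":0,"ry":0,"rz":0,"dx":0,"dy":0,"dz":0.5,"gripper":0.65},{"rx":0,"ry":0,"rz":0,"dx":0,"dy":0,"dz":0.1,"gripper":0.65},{"rx":0,"ry":0,"rz":0,"dx":0,"dy":0,"dz":0,"gripper":0.65}]'
python3 -m handwheel '[{"rx":0,"ry":0,"rz":0,"dx":0,"dy":0,"dz":0,"gripper":-0.3},{"rx":0,"ry":0,"rz":0,"dx":0,"dy":0,"dz":0,"gripper":-0.7},{"rx":0,"ry":0,"rz":0,"dx":0,"dy":0,"dz":0,"gripper":-0.7},{"rx":0,"ry":0,"rz":0,"dx":0,"dy":0,"dz":0,"gripper":-0.7},{"rx":0,"ry":0,"rz":0,"dx":0,"dy":0,"dz":0,"gripper":-0.7},{"rx":0,"ry":0,"rz":0,"dx":0,"dy":0,"dz":0,"gripper":-0.7}]' 20
```

```text
clock: 28.5
ee_pos: [0.6562, 0.0521, 0.1379]
ee_rot: [0.998, 0.056, -0.001, 0.0]
wrist_force: [-0.5, -1.2, 0.1]
width: 0.825
gripper_force: 0.0
clock: 29.1
ee_pos: [0.6566, 0.0521, 0.1388]
ee_rot: [0.998, 0.056, 0.0, -0.0]
wrist_force: [-0.7, -0.4, -0.7]
width: 0.308
gripper_force: 0.1
```

```bash

python3 -m handwheel '[{"rx":0,"ry":0,"rz":0,"dx":0,"dy":0,"dz":0,"gripper":-0.7},{"rx":0,"ry":0,"rz":0,"dx":0,"dy":0,"dz":0,"gripper":-0.7},{"rx":0,"ry":0,"rz":0,"dx":-0.3,"dy":0,"dz":0,"gripper":-0.7},{"rx":0,"ry":0,"rz":0,"dx":-0.6,"dy":0,"dz":0,"gripper":-0.7},{"rx":0,"ry":0,"rz":0,"dx":-0.6,"dy":0,"dz":0,"gripper":-0.7},{"rx":0,"ry":0,"rz":0,"dx":-0.6,"dy":0,"dz":0,"gripper":-0.7}]'
python3 -m handwheel '[{"rx":0,"ry":0,"rz":0,"dx":-0.6,"dy":0,"dz":0,"gripper":-0.7},{"rx":0,"ry":0,"rz":0,"dx":-0.6,"dy":0,"dz":0,"gripper":-0.7},{"rx":0,"ry":0,"rz":0,"dx":-0.6,"dy":0,"dz":0,"gripper":-0.7},{"rx":0,"ry":0,"rz":0,"dx":-0.6,"dy":0,"dz":0,"gripper":-0.7},{"rx":0,"ry":0,"rz":0,"dx":-0.6,"dy":0,"dz":0,"gripper":-0.7},{"rx":0,"ry":0,"rz":0,"dx":-0.6,"dy":0,"dz":0,"gripper":-0.7},{"rx":0,"ry":0,"rz":0,"dx":-0.6,"dy":0,"dz":0,"gripper":-0.7},{"rx":0,"ry":0,"rz":0,"dx":-0.6,"dy":0,"dz":0,"gripper":-0.7},{"rx":0,"ry":0,"rz":0,"dx":-0.6,"dy":0,"dz":0,"gripper":-0.7},{"rx":0,"ry":0,"rz":0,"dx":-0.6,"dy":0,"dz":0,"gripper":-0.7},{"rx":0,"ry":0,"rz":0,"dx":-0.4,"dy":0,"dz":0,"gripper":-0.7},{"rx":0,"ry":0,"rz":0,"dx":0,"dy":0,"dz":0,"gripper":-0.7}]'
python3 -c "
from h import *
plan(.4718,.0329,.138,-83.7)"
```

```text
clock: 29.7
ee_pos: [0.6151, 0.0472, 0.1388]
ee_rot: [0.998, 0.056, 0.001, 0.0]
wrist_force: [2.3, -0.6, -2.6]
width: 0.289
gripper_force: 20.0
clock: 30.9
ee_pos: [0.4858, 0.0331, 0.1387]
ee_rot: [0.998, 0.056, -0.001, -0.0]
wrist_force: [-2.0, -1.3, 0.1]
width: 0.287
gripper_force: 20.0
turn [-0.01  0.03  0.01] shift [-0.69 -0.07  0.03] t 30.9 w 25.3 F [-2.  -1.3  0.1] g 20.0
```

```bash

python3 -m handwheel '[{"rx":0,"ry":0,"rz":0,"dx":-0.2,"dy":0,"dz":0,"gripper":-0.7},{"rx":0,"ry":0,"rz":0,"dx":-0.2,"dy":0,"dz":0,"gripper":-0.7},{"rx":0,"ry":0,"rz":0,"dx":-0.2,"dy":0,"dz":0,"gripper":-0.7},{"rx":0,"ry":0,"rz":0,"dx":0,"dy":0,"dz":0,"gripper":-0.7},{"rx":0,"ry":0,"rz":0,"dx":0,"dy":0,"dz":0,"gripper":-0.7}]'
python3 -m handwheel '[{"rx":0,"ry":0,"rz":0,"dx":-0.15,"dy":0,"dz":0,"gripper":-0.7},{"rx":0,"ry":0,"rz":0,"dx":-0.1,"dy":0,"dz":0,"gripper":-0.7},{"rx":0,"ry":0,"rz":0,"dx":0,"dy":0,"dz":0,"gripper":-0.7},{"rx":0,"ry":0,"rz":0,"dx":0,"dy":0,"dz":0,"gripper":-0.7}]'
```

```text
clock: 31.4
ee_pos: [0.4751, 0.0319, 0.1387]
ee_rot: [0.998, 0.056, -0.001, -0.0]
wrist_force: [-1.0, -0.2, -1.3]
width: 0.29
gripper_force: 20.0
clock: 31.8
ee_pos: [0.4719, 0.0315, 0.1387]
ee_rot: [0.998, 0.056, 0.001, -0.0]
wrist_force: [5.2, 0.8, -5.9]
width: 0.283
gripper_force: 20.0
```

```bash

python3 -m handwheel '[{"rx":0,"ry":0,"rz":0,"dx":-0.15,"dy":0,"dz":0,"gripper":-0.7},{"rx":0,"ry":0,"rz":0,"dx":0,"dy":0,"dz":0,"gripper":-0.7},{"rx":0,"ry":0,"rz":0,"dx":0,"dy":0,"dz":0,"gripper":-0.7},{"rx":0,"ry":0,"rz":0,"dx":0,"dy":0,"dz":0,"gripper":-0.7}]'
```

```text
clock: 32.2
ee_pos: [0.4719, 0.0315, 0.1388]
ee_rot: [0.998, 0.056, 0.004, 0.0]
wrist_force: [10.8, 2.0, -11.6]
width: 0.288
gripper_force: 20.0
```

The cover is at its stop (no motion, force rising). I'll release and lift clear.

```bash

python3 -m handwheel '[{"rx":0,"ry":0,"rz":0,"dx":0.1,"dy":0,"dz":0,"gripper":-0.7},{"rx":0,"ry":0,"rz":0,"dx":0,"dy":0,"dz":0,"gripper":0},{"rx":0,"ry":0,"rz":0,"dx":0,"dy":0,"dz":0,"gripper":0.3},{"rx":0,"ry":0,"rz":0,"dx":0,"dy":0,"dz":0,"gripper":0.3},{"rx":0,"ry":0,"rz":0,"dx":0,"dy":0,"dz":0,"gripper":0.3},{"rx":0,"ry":0,"rz":0,"dx":0,"dy":0,"dz":-0.5,"gripper":0.3},{"rx":0,"ry":0,"rz":0,"dx":0,"dy":0,"dz":-1,"gripper":0.3},{"rx":0,"ry":0,"rz":0,"dx":0,"dy":0,"dz":-1,"gripper":0.3},{"rx":0,"ry":0,"rz":0,"dx":0,"dy":0,"dz":-1,"gripper":0.3},{"rx":0,"ry":0,"rz":0,"dx":0,"dy":0,"dz":-1,"gripper":0.3},{"rx":0,"ry":0,"rz":0,"dx":0,"dy":0,"dz":-1,"gripper":0.3},{"rx":0,"ry":0,"rz":0,"dx":0,"dy":0,"dz":0,"gripper":0.3}]'
python3 - <<'E'
from h import *
b=r.capture("side");a=r.capture("scene")
im=np.hstack([cv2.resize(b["color"][120:300,180:420],(400,300)),cv2.resize(a["color"][140:320,170:410],(400,300))])
cv2.imwrite("pics/f.png",im[...,::-1])
E
```

```text
clock: 33.4
ee_pos: [0.471, 0.0309, 0.2513]
ee_rot: [0.998, 0.056, 0.002, -0.0]
wrist_force: [0.4, -0.3, -0.3]
width: 0.649
gripper_force: 0.0
```

View pics/f.png

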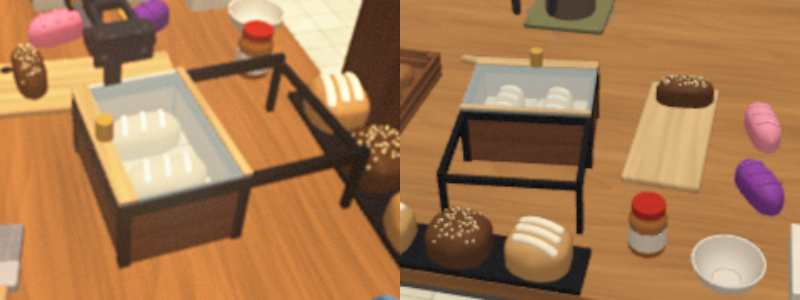

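The cover is fully shut over both loaves, with the knob at the front edge. The seeded loaf is untouched on the board and the arm is clear.

```bash
python3 -c "
from bench import r
print(r.sign_off())"
```

```text
the job is handed in; nothing more can be done
None
```

Both golden loaves are upright side by side in the well below the rim, the clear cover is shut against its stop, and the seeded loaf is untouched on the board; I handed the job in at about 33.5 s, and no verdict came back.

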